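# Refit the shower screen of a brew head and screw its ring home

### The arm

A 6-joint arm with a two-finger parallel gripper is mounted at the origin on the work surface. World frame = base frame: x ahead of the robot, y to its left, z up, the work surface at z = 0. Lengths are in m, angles in degrees, forces in N, time in s.
With the tool pointing down it reaches from about 0.4 to 0.825 m from the base axis. Payload 7 kg.
Tool frame: the origin (TCP) lies at the very end of the fingers, on their centre line; the grasp point (between the pads) lies 19 mm behind it (ctrl.hold_point_z is the distance from the TCP to the grasp point, in m); z points along the fingers, y is the line along which they close (so a half turn about z gives the same grasp; the last joint's range is limited). The gripper opens to 88 mm and grips with 3 to 60 N. Pads are 19 mm wide; open, the fingers measure 130 mm over their backs; the gripper's body (78 mm by 193 mm) begins 47 mm behind the grasp point.
Start: joints at [-51.732, 20.546, 0.682, 0, -70.136, -16.507], TCP at [0.25, -0.627, 0.227] pointing down, gripper open.
Joint ranges: [-176.03, 176.03], [-82.01, 121.73], [-58.28, 71.71], [-173.87, 95.51], [-174.79, -0.11], [-173.66, 173.66]. Speed limits (degrees/s): [136.94, 136.94, 172.46, 180, 180, 180].

### API

Orientations are given as [roll, pitch, yaw] about the fixed x, y, z axes, in that order (R = Rz(yaw) Ry(pitch) Rx(roll)).
In Python, from plant import sensors, viewer, workorder, ctrl gives the robot as it stands.
- The arm moves only by the shell command python3 -m pendant 'ROWS'. ROWS is JSON, a list of rows, each a list of 3 entries, a list of its own where there are three numbers: the opening, from -1 (shut) to 1 (fully open), so that 0 is half open, then the shift along the tool's x, y, z in m, then the turn, a rotation vector about the tool's x, y, z in degrees. A call has 1 to 10 rows; each row is the pose to reach, as a shift and turn from the pose commanded when the call began, along the tool's axes at that moment; what a row does not reach only later rows make up. A row lasts 1/12 s, in which the tool goes at most 41.7 mm and 7.16 degrees, less where a joint would pass 70% of its speed; a pose out of reach is approached as far as the arm can. A call with a gripper value outside its range is refused whole. The fingers move at their own pace and stop on an object; the grip force is fixed at half the most. Time passes only in rows, so rows that repeat a pose let the fingers close. It gives the time, the measured TCP pose, the force, the opening and the grip force at its end, in the units of the state.
- sensors.get_obs(): the state, without advancing time (a new reading comes with each control period).
- viewer.snapshot(name): name is "scene" or "side" or "wrist"; returns the picture (400x640x3 uint8, red, green, blue); there is no depth.
- viewer.camera_params(name): a dict with "fx", "fy", "cx", "cy" (pixels), "dist" ([k1, k2, p1, p2, k3] as OpenCV has them; the pictures are not rectified), "extrinsics" (4x4, takes a point from world to camera coordinates). Camera axes: x right, y up, looking along -z (the intrinsics and any distortion apply to the point x, -y, -z); pixel columns grow to the right and rows downward; lengths in m; the calibration is good to about 2 mm. A picture is of the moment at which its call begins: read the wrist's pose just before it. camera_params takes no time and is no camera call; for the wrist camera it gives the pose at the moment of the call.
- workorder.close_job(): hands the job in; it is judged then, once.
The state is a dict: "clock": time; "joint_pos": joint angles; "qvel": joint speeds; "tau": joint torques, N m; "tool_pos": TCP position; "orientation": TCP orientation; "force": force on the tool from outside, world axes, zero at the start; "moment": the same for the moment, N m; "opening": finger opening in m; "gripper_force": force on a finger pad.
Only numpy, scipy, OpenCV 4.12 (cv2) and the standard library are available. Lean on these libraries where they do the work, as an engineer would, in place of code of your own. Each camera call takes 0.05 s, during which the arm holds its last target. There are 200 camera calls.

### The job

Fit the loose steel shower screen into the mouth of the brew head in the stand, lying flat on its springy gasket, and let go of it; then put the screw ring over it and turn the ring clockwise until it is fully home against its stop. The thread has no mark, so find its start by feel, and be gentle: the thin screen must never be pressed hard. Leave the other things on the bar where they are.

Things in the scene. Friction and masses are not known exactly. Their poses are not given: they have to be found in the camera images.
- mouth (a point): Centre of the open mouth, at the rim, of the brew head: a steel chamber fixed mouth up in a blue stand, rim 70 mm above the counter; z is up. The bore is 44 mm in diameter; its wall is 50 mm outside for 16 mm below the rim, then comes a 64 mm round body.
- head: The same brew head with its stand: origin on its axis at the counter. The blue foot is 100 mm round and 18 mm high; a red tongue reaches 80 mm from the axis along +x, 30 mm high.
- gasket (a point): On the head's axis, 5 mm below the rim: top of the black rubber gasket plate in the bore, at rest. It is on a spring and gives way 6.5 mm, from about 3 N on and growing by 1.2 N per mm, and is then hard.
- ribs (a point): On the head's axis, 3 mm below the rim. Outside the wall run three brass thread ribs, 57 mm outside diameter, 64 degrees long, 3.25 mm high, with gaps of some 54 degrees: each begins level with the rim and falls 3 mm in 56 degrees clockwise (seen from above), with a stop for the pin under its low end. Their angle on the head differs every time and is not reported: this point's yaw says nothing of it.
- screen_mid (a point): The loose shower screen, stem up on the counter: a steel disk with holes, 42 mm in diameter, 4 mm thick, lower rim chamfered, with an upright orange stem 14 mm in diameter and 24 mm tall on it to hold it by (28 mm in all). This point is on its axis 14 mm above its underside; z is up. It dents if pressed on with more than 25 N.
- screen: The same screen: origin at the centre of its underside. At rest on the gasket in the mouth its underside is 5 mm below the rim and the disk's top 1 mm below it.
- ring_mid (a point): The loose screw ring, right way up, 36 mm tall: a copper skirt 67 mm outside, 61 mm inside, closed by a flange whose top is 15 mm up; above that a white ribbed grip collar 48 mm in diameter and 21 mm tall. A 34 mm hole runs right through and clears the screen's stem. This point is on its axis, 18 mm above the lower edge; z is up.
- pins (a point): On the ring's axis, 3 mm above its lower edge, level with three steel pins inside the skirt: 3.5 mm thick, 120 degrees apart, one along +x, reaching in to 26 mm from the axis. With the pins on top of the ribs the ring rests high; in the gaps it drops on the screen and, pressed 2 mm or more further (about 6 N), its pins pass under the ribs as it turns clockwise.
- ring: The same ring: origin on its axis at its lower edge. A tube 41 mm across under the flange, ending 5 mm above this edge, presses on the screen. This edge is 1 to 4 mm below the rim with pins on the ribs, 6 mm at first rest on the screen, 8 mm as the pins enter, and 10.5 mm when screwed home at the firm stop, about 52 degrees after entry. Spring and friction hold it there.
- cup: Bystander: terracotta espresso mug, 68 mm across, 58 mm tall, standing; origin at the centre of its foot
- pitcher: Bystander: steel milk jug, 84 mm across, 100 mm tall; origin at the centre of its foot
- tamper: Bystander: steel coffee tamper standing on its 58 mm foot, 80 mm tall; origin at the centre of its foot
- basket: Bystander: small spare steel filter bowl, 60 mm across, 26 mm tall; not needed; origin under its centre
- portafilter: Bystander: portafilter: steel cup 68 mm across, 30 mm tall, with a black handle reaching 180 mm along its own +x; origin under the cup's centre
- brush: Bystander: cleaning brush lying flat on the counter, off to the left, about 200 mm long; origin near its middle
Mind the look-alikes: they are no part of the job. Leave any purple or red look-alike of the screen alone.

How it is judged (in metres and radians):
On the way:
1. the screen lies flat on the gasket in the mouth, let go of, while the ring is still away (horizontal distance between screen_mid and mouth below 0.003 m and z of screen_mid in the frame of mouth below 0.0105 m and angle between screen_mid's own z axis and vertical below 0.06 rad and distance between ring_mid and mouth above 0.05 m and contact force between screen and the fingers below 0.1 N), for 0.2 s.
At the end, for the whole second after the job is handed in: The ring is screwed home and at rest: its centre within 3 mm of the mouth's axis and less than 8.5 mm above the rim (7.5 mm at the stop), upright within 0.05 rad; under it the screen is flat within 0.05 rad, within 3 mm of the axis and with its centre point less than 6 mm above the rim (horizontal distance between each of ring_mid, screen_mid and mouth below 0.003 m and z of ring_mid in the frame of mouth below 0.0085 m and angle between each of ring_mid, screen_mid's own z axis and vertical below 0.05 rad and z of screen_mid in the frame of mouth below 0.006 m and linear speed of each of ring, screen below 0.01 m/s); the robot touches nothing.
It fails at once if the screen is pressed on with more than 25 N by the ring, or into the head (contact force between ring and screen above 25 N or contact force between screen and head above 25 N).
It fails at once if a bystander is moved by more than 30 mm (distance of any of cup, pitcher, tamper, basket, portafilter, brush from where it was at the start of the episode above 0.03 m).
It also fails if it takes over 72 s, if anything falls off the work surface, if the arm or the gripper's body presses on something with over 40 N, if the wrist force passes 120 N, or if a joint passes its speed limit or range.

## Working session

There is one attempt and no reset: what is moved stays moved. The work goes in short steps, Python scripts to look and compute and a shell command to move; the robot and the scene stay as the last step left them, time stands still between calls to the robot, and variables do not carry over. Pictures are saved under pics/ and viewed, at most 10 in all, crops included, and the job is handed in when it is done.

```bash
mkdir -p pics; ls; python3 - <<'E'
from plant import sensors, viewer, ctrl
import cv2
print(sensors.get_obs())
for n in ("scene","side"):
    p=viewer.camera_params(n);print(n,p)
    cv2.imwrite(f"pics/{n}0.png",viewer.snapshot(n)[:,:,::-1])
print(ctrl.hold_point_z)
E
```

```text
pics
{'clock': 0.0, 'joint_pos': array([-5.17323465e+01,  2.05909727e+01,  6.33056067e-01, -1.92690553e-02,
       -7.01364292e+01, -1.65071966e+01]), 'qvel': array([ 0.03749767, -0.0462961 , -0.02858132,  0.03421241,  0.02145572,
        0.03664035]), 'tau': array([ 1.01260839e-04, -5.82712483e+01,  2.93061340e+01,  6.99703708e+00,
        7.14753172e-03, -1.45459826e-04]), 'tool_pos': array([ 0.25002659, -0.62644978,  0.22562514]), 'orientation': array([ 1.79904395e+02, -9.44198706e-03, -1.58246097e+02]), 'force': array([-0.4882236 ,  0.54270634, -0.8049876 ]), 'moment': array([-0.0445922 , -0.01615884, -0.01568941]), 'gripper_force': 0.0, 'opening': 0.08771963610374181}
scene {'fx': 509.0745061587166, 'fy': 509.0745061587166, 'cx': 319.0421423788138, 'cy': 203.4108429976302, 'dist': array([-0.07135645,  0.        ,  0.        ,  0.        ,  0.        ]), 'extrinsics': array([[-0.49791533,  0.86721887, -0.00342909,  0.28355297],
       [-0.69398946, -0.39607793,  0.60124946,  0.35164072],
       [ 0.52005669,  0.30175108,  0.79905402, -1.79252588],
       [ 0.        ,  0.        ,  0.        ,  1.        ]])}
side {'fx': 369.7141102247653, 'fy': 369.7141102247653, 'cx': 319.8313254519204, 'cy': 200.9588993865532, 'dist': array([-0.06763599,  0.        ,  0.        ,  0.        ,  0.        ]), 'extrinsics': array([[ 0.80872775, -0.5878468 , -0.01988881, -0.4576245 ],
       [ 0.39488156,  0.51757483,  0.75906841, -0.28140813],
       [-0.43592199, -0.62173341,  0.65070699, -0.81263535],
       [ 0.        ,  0.        ,  0.        ,  1.        ]])}
0.0188
```

View pics/scene0.png

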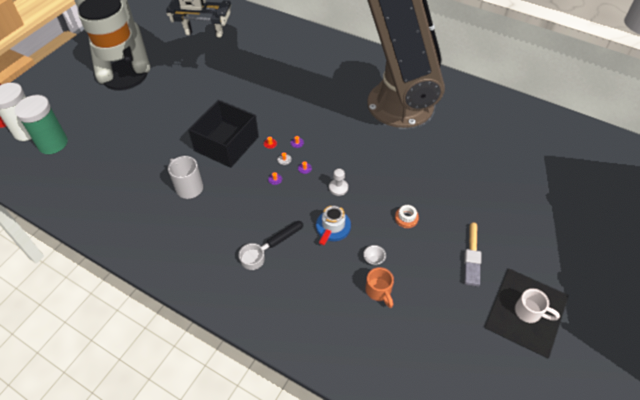

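View pics/side0.png

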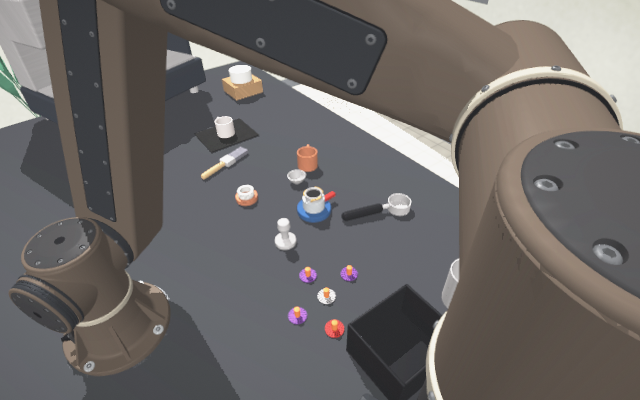

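The steel-white disk with the orange stem at scene (284,158) / side (326,295) is the screen. Its look-alikes are purple at (297,141), (304,167) and (275,178), and red at (270,142). The copper ring with the white collar is at (407,215), and the head in its blue stand is at (333,222).

```bash
cat > h.py <<'E'
from plant import sensors, viewer, ctrl
import cv2, numpy as np
from scipy.spatial.transform import Rotation as R
def ray(p,uv,z):
    K=np.array([[p['fx'],0,p['cx']],[0,p['fy'],p['cy']],[0,0,1]])
    q=cv2.undistortPoints(np.array(uv,float).reshape(-1,1,2),K,np.array(p['dist']))[:,0]
    E=np.array(p['extrinsics']);d=np.c_[q[:,0],-q[:,1],-np.ones(len(q))]@E[:3,:3]
    c=-E[:3,:3].T@E[:3,3]
    return c+d*((z-c[2])/d[:,2])[:,None]
def blobs(im,lo,hi,amin=15):
    m=cv2.inRange(cv2.cvtColor(im,cv2.COLOR_RGB2HSV),lo,hi)
    n,l,s,c=cv2.connectedComponentsWithStats(m)
    return [(c[i],s[i]) for i in range(1,n) if s[i,4]>=amin]
def totool(dw):  # world shift/rot -> tool axes
    o=sensors.get_obs();return R.from_euler('xyz',o['orientation'],degrees=True).inv().apply(dw)
E
python3 - <<'E'
from h import *
for n in("scene","side"):
    im=cv2.imread(f"pics/{n}0.png")[:,:,::-1].copy();p=viewer.camera_params(n)
    for nm,lo,hi,z in(("orange",(5,150,120),(22,255,255),.018),("blue",(100,150,50),(118,255,255),.012)):
        for c,s in blobs(im,lo,hi,8):
            print(n,nm,c.round(1),s,ray(p,[c],z)[0].round(4))
sc=cv2.imread("pics/scene0.png");p=viewer.camera_params("scene")
for nm,uv,z in(("head top",(334,215),.07),("collar",(407,210),.036),("purpleA",(297,141),.01),("B",(304,167),.01),("C",(275,178),.01),("red",(270,142),.01),("tamper",(338,188),.01),("basket",(374,256),.01),("cup",(380,285),.03),("pf",(252,257),.02),("pitcher",(186,178),.05),("box",(224,133),.05)):
    print(nm,ray(p,[uv],z)[0].round(3))
cv2.imwrite("pics/crop1.png",cv2.resize(sc[125:245,255:425],None,fx=4,fy=4,interpolation=cv2.INTER_CUBIC))
E
```

```text
scene orange [213.    6.2] [208   6  10   2  12] [-0.155  -0.9377  0.018 ]
scene orange [180.5  12.3] [176  12   9   2  13] [-0.0521 -1.0319  0.018 ]
scene orange [111.5  37.6] [ 91  24  38  23 448] [ 0.2225 -1.1654  0.018 ]
scene orange [269.6 140.4] [267 137   6   8  42] [ 0.3902 -0.2894  0.018 ]
scene orange [296.6 138.9] [295 136   4   7  27] [ 0.341  -0.2161  0.018 ]
scene orange [283.5 155.4] [281 152   5   8  28] [ 0.4238 -0.2145  0.018 ]
scene orange [304.1 164.2] [302 161   5   8  26] [ 0.4234 -0.138   0.018 ]
scene orange [274.3 175.3] [272 172   5   8  31] [ 0.508  -0.1948  0.018 ]
scene orange [405.3 221.8] [396 211  22  17 114] [0.4683 0.2289 0.018 ]
scene orange [379.8 284.9] [367 268  26  39 739] [0.6883 0.2537 0.018 ]
scene blue [319.4 225.8] [316 215   8  21  96] [0.5994 0.0183 0.012 ]
scene blue [341.2 231.7] [329 215  22  26 198] [0.5862 0.0827 0.012 ]
side orange [348.9 271.4] [347 269   5   6  22] [ 0.5076 -0.201   0.018 ]
side orange [307.5 273. ] [306 270   4   7  22] [ 0.4243 -0.1446  0.018 ]
side orange [326.5 294. ] [325 291   4   7  22] [ 0.4245 -0.2212  0.018 ]
side orange [297.1 313.8] [295 312   5   5  22] [ 0.3414 -0.2241  0.018 ]
side orange [334.  326.9] [331 323   7   8  41] [ 0.3871 -0.2982  0.018 ]
head top [0.582 0.056 0.07 ]
collar [0.44  0.219 0.036]
purpleA [ 0.342 -0.214  0.01 ]
B [ 0.428 -0.136  0.01 ]
C [ 0.511 -0.191  0.01 ]
red [ 0.39  -0.289  0.01 ]
tamper [ 0.449 -0.002  0.01 ]
basket [0.611 0.199 0.01 ]
cup [0.695 0.256 0.03 ]
pf [ 0.786 -0.088  0.02 ]
pitcher [ 0.67  -0.404  0.05 ]
box [ 0.46  -0.417  0.05 ]
```

View pics/crop1.png

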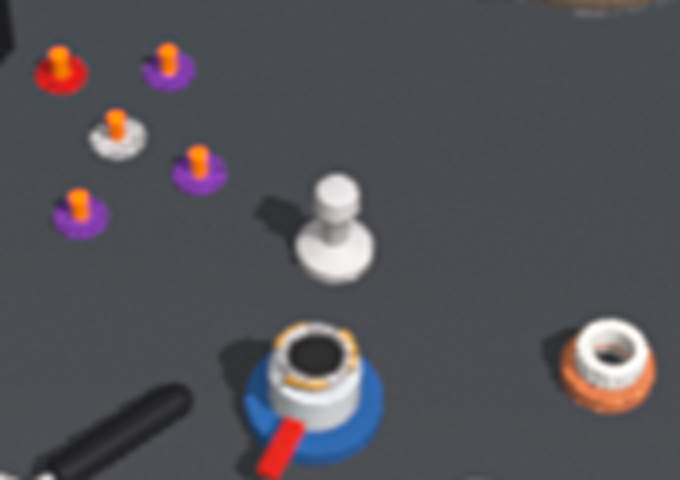

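Enlarged, the crop shows the steel disk with orange stem at crop (117,135), with a red one at (60,70) and purple ones at (168,68), (200,170) and (80,215) around it. The screen is therefore at about (0.424,-0.218). I'll move above it.

```bash
python3 - <<'E'
from h import *
o=sensors.get_obs()
print(totool(np.array([.424,-.218,.16])-o['tool_pos']).round(4))
p=viewer.camera_params("wrist");E=p['extrinsics'];c=-E[:3,:3].T@E[:3,3];print(totool(c-o['tool_pos']),totool(-E[2,:3]),totool(E[0,:3]),p['fx'])
E
```

```text
[-0.313   0.3148  0.0662]
[ 0.06739559  0.0016718  -0.15851464] [-2.43946454e-01 -9.34553649e-05  9.69788698e-01] [-3.44565453e-04  9.99999941e-01  9.69266690e-06] 345.88984469365204
```

```bash
python3 -m pendant '[[0,[-0.313,0.315,0.066],[0,0,0]],[0,[-0.313,0.315,0.066],[0,0,0]],[0,[-0.313,0.315,0.066],[0,0,0]],[0,[-0.313,0.315,0.066],[0,0,0]],[0,[-0.313,0.315,0.066],[0,0,0]],[0,[-0.313,0.315,0.066],[0,0,0]],[0,[-0.313,0.315,0.066],[0,0,0]],[0,[-0.313,0.315,0.066],[0,0,0]],[0,[-0.313,0.315,0.066],[0,0,0]],[0,[-0.313,0.315,0.066],[0,0,0]]]'; python3 -c "
from plant import sensors;print(sensors.get_obs()['joint_pos'])"
```

```text
clock: 0.93
tool_pos: [0.4118, -0.2457, 0.1651]
orientation: [180.0, 0.0, -158.2]
force: [1.4, 0.0, -0.4]
opening: 0.0438
gripper_force: 0.0
[-7.25284287e+00  4.98714378e+00 -2.83841869e+01 -7.46016037e-03
 -5.66191074e+01 -6.09904461e+01]
```

```bash
python3 -m pendant '[[0,[-0.022,0.0215,0.003],[0,0,0]],[0,[-0.022,0.0215,0.003],[0,0,0]],[0,[-0.022,0.0215,0.003],[0,0,0]],[0,[-0.022,0.0215,0.003],[0,0,0]]]'; python3 - <<'E'
from h import *
o=sensors.get_obs();p=viewer.camera_params("wrist");im=viewer.snapshot("wrist")
cv2.imwrite("pics/w1.png",im[:,:,::-1])
print(o['tool_pos'])
for c,s in blobs(im,(5,150,120),(22,255,255),40): print(c,s,ray(p,[c],.02)[0])
E
```

```text
clock: 1.27
tool_pos: [0.424, -0.2194, 0.1622]
orientation: [180.0, -0.0, -158.2]
force: [-0.2, -0.3, 1.2]
opening: 0.0437
gripper_force: 0.0
[ 0.42401138 -0.21940275  0.16222795]
[256.98717949 121.09401709] [247 114  22  17 234] [ 0.38664242 -0.2927699   0.02      ]
[325.57142857 187.64285714] [320 184  13   9  56] [ 0.41875237 -0.21683234  0.02      ]
[399.53271028 219.20560748] [394 214  15  15 107] [ 0.42092806 -0.14322485  0.02      ]
```

View pics/w1.png

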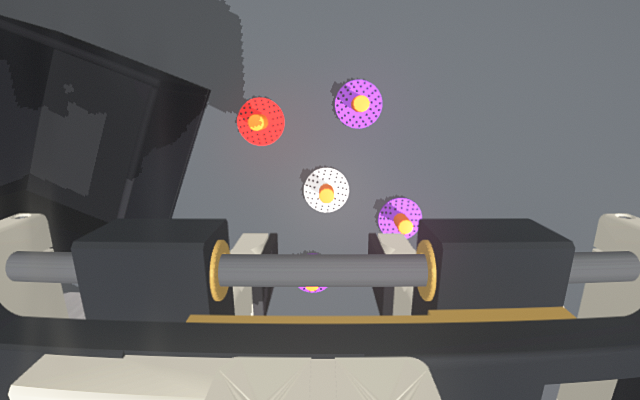

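The wrist view shows the white disk with its stem at (326,190) among the purple and red ones. The open fingers are at columns 250 and 395.

```bash
python3 - <<'E'
from h import *
im=cv2.imread("pics/w1.png")[:,:,::-1].copy();p=viewer.camera_params("wrist")
m=cv2.inRange(cv2.cvtColor(im,cv2.COLOR_RGB2HSV),(0,0,190),(179,40,255));m[:,:290]=0;m[:,365:]=0;m[:160]=0;m[225:]=0
pts=cv2.convexHull(cv2.findNonZero(m));e=cv2.fitEllipse(pts);print(e)
c=ray(p,[e[0]],.004)[0];print("disk",c)
m=cv2.inRange(cv2.cvtColor(im,cv2.COLOR_RGB2HSV),(18,120,150),(32,255,255))[180:205,310:345]
q=cv2.findNonZero(m)[:,0].mean(0)+[310,180];t=ray(p,[q],.028)[0];print("top",q,t)
print(totool((c+t)/2-[.42401,-.2194,0]))
E
```

```text
((325.9559631347656, 189.7277069091797), (44.902713775634766, 45.31769561767578), 60.486976623535156)
disk [ 0.42339422 -0.21487089  0.004     ]
top [326.12820513 195.36538462] [ 0.42323903 -0.21502023  0.028     ]
[-0.00100216  0.00439608 -0.01599978]
```

```bash
python3 -m pendant '[[0,[-0.001,0.0045,0.06],[0,0,0]],[0,[-0.001,0.0045,0.1],[0,0,0]],[0,[-0.001,0.0045,0.13],[0,0,0]],[0,[-0.001,0.0045,0.15],[0,0,0]],[0,[-0.001,0.0045,0.1552],[0,0,0]],[0,[-0.001,0.0045,0.1552],[0,0,0]],[-0.3,[-0.001,0.0045,0.1552],[0,0,0]],[-1,[-0.001,0.0045,0.1552],[0,0,0]],[-1,[-0.001,0.0045,0.1552],[0,0,0]],[-1,[-0.001,0.0045,0.1552],[0,0,0]]]'
python3 -m pendant '[[-1,[0,0,0],[0,0,0]],[-1,[0,0,0],[0,0,0]],[-1,[0,0,0],[0,0,0]]]'
```

```text
clock: 2.15
tool_pos: [0.4244, -0.2151, 0.0086]
orientation: [-179.9, 0.2, -158.2]
force: [-0.3, 0.2, 0.2]
opening: 0.0225
gripper_force: 0.0
clock: 2.4
tool_pos: [0.424, -0.215, 0.008]
orientation: [-180.0, 0.1, -158.2]
force: [-1.8, 0.4, 8.4]
opening: 0.0129
gripper_force: 30.0
```

```bash
python3 -m pendant '[[-1,[0,0,-0.04],[0,0,0]],[-1,[0,0,-0.08],[0,0,0]],[-1,[0,0,-0.12],[0,0,0]],[-1,[-0.03,0.02,-0.15],[0,0,0]],[-1,[-0.06,0.038,-0.17],[0,0,0]],[-1,[-0.093,0.058,-0.185],[0,0,0]],[-1,[-0.126,0.079,-0.192],[0,0,0]],[-1,[-0.16,0.1,-0.192],[0,0,0]],[-1,[-0.193,0.121,-0.192],[0,0,0]],[-1,[-0.226,0.142,-0.192],[0,0,0]]]'
python3 -m pendant '[[-1,[-0.033,0.021,0],[0,0,0]],[-1,[-0.066,0.042,0],[0,0,0]],[-1,[-0.081,0.051,0],[0,0,0]],[-1,[-0.081,0.051,0],[0,0,0]],[-1,[-0.081,0.051,0],[0,0,0]],[-1,[-0.081,0.051,0],[0,0,0]]]'
python3 - <<'E'
from h import *
o=sensors.get_obs();p=viewer.camera_params("wrist");im=viewer.snapshot("wrist")
cv2.imwrite("pics/w2.png",im[:,:,::-1]);np.savez("w2.npz",**{k:np.array(v) for k,v in p.items()},tp=o['tool_pos'])
print(o['tool_pos'],o['joint_pos'])
E
```

```text
clock: 3.23
tool_pos: [0.5813, 0.0027, 0.1997]
orientation: [180.0, 0.1, -158.2]
force: [0.2, 0.3, -0.3]
opening: 0.0128
gripper_force: 30.0
clock: 3.73
tool_pos: [0.6363, 0.0779, 0.1988]
orientation: [180.0, -0.1, -158.2]
force: [0.1, 0.1, -0.5]
opening: 0.0127
gripper_force: 30.0
[0.63634242 0.0779206  0.19878279] [ 2.43839590e+01  1.84539339e+01 -6.09507847e+00 -9.39376345e-03
 -6.55059127e+01 -9.26035889e+01]
```

View pics/w2.png

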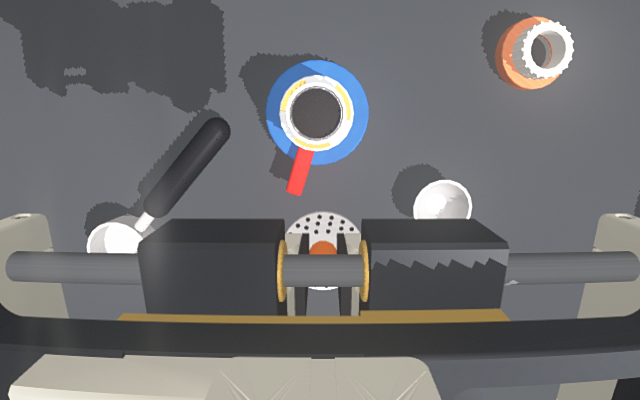

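The wrist view shows the mouth at (317,113) with the brass ribs around it, the ring at (535,50), and the screen held flat at (323,250).

```bash
cat > m2.py <<'E'
from h import *
im=cv2.imread("pics/w2.png")[:,:,::-1].copy();d=np.load("w2.npz");p={k:(float(d[k]) if d[k].ndim==0 else d[k]) for k in d.files if k!='tp'}
hsv=cv2.cvtColor(im,cv2.COLOR_RGB2HSV)
def fit(m,z,n):
    pts=cv2.findNonZero(cv2.morphologyEx(m,cv2.MORPH_OPEN,np.ones((2,2))) )
    h=cv2.convexHull(pts);e=cv2.fitEllipse(h);c=ray(p,[e[0]],z)[0]
    r=np.linalg.norm(ray(p,h[:,0],z)[:,:2]-c[:2],axis=1)
    print(n,np.round(e[0],2),np.round(e[1],1),c.round(4),"r",r.mean().round(4),r.std().round(4))
box=np.zeros(im.shape[:2],np.uint8);box[50:175,255:380]=255
fit(cv2.inRange(hsv,(100,120,60),(118,255,255))&box,.018,"foot")
b2=np.zeros_like(box);cv2.circle(b2,(317,113),33,255,-1)
fit(cv2.inRange(hsv,(0,0,0),(179,255,110))&b2,.07,"bore")
fit(cv2.inRange(hsv,(0,0,170),(179,60,255))&cv2.dilate(b2,np.ones((15,15))),.054,"body")
ba=cv2.dilate(b2,np.ones((15,15)))
y=cv2.findNonZero(cv2.inRange(hsv,(15,60,120),(35,255,255))&ba)[:,0]
w=ray(p,y,.0685);c=ray(p,[(317,113)],.07)[0]
a=np.degrees(np.arctan2(w[:,1]-c[1],w[:,0]-c[0]));print(np.histogram(a,36,(-180,180))[0])
# ring
rb=np.zeros_like(box);rb[5:100,480:590]=255
fit(cv2.inRange(hsv,(3,100,60),(20,255,255))&rb,.008,"skirt")
fit(cv2.inRange(hsv,(0,0,170),(179,50,255))&rb,.036,"collar")
E
python3 m2.py
```

```text
foot [317.71 112.98] [102.9 105.1] [0.5736 0.0497 0.018 ] r 0.0491 0.0009
bore [316.87 113.98] [48.5 48.8] [0.5745 0.0501 0.07  ] r 0.0195 0.0002
body [317.05 113.7 ] [74.2 76.1] [0.5743 0.0499 0.054 ] r 0.0318 0.0005
[ 0  0  0  0 18 28 25 27 26 30 23  0  0  0  0  2 20 22 20 19 17 21  6  0
  0  0  0  0 16 23 21 23 22 24 17  0]
skirt [529.81  55.03] [66.2 73.8] [0.4428 0.2208 0.008 ] r 0.0341 0.0023
collar [546.17  50.49] [55.4 61. ] [0.4434 0.2199 0.036 ] r 0.0265 0.0012
```

```bash
python3 -m pendant '[[-1,[0.034,-0.0015,0],[0,0,0]],[-1,[0.0673,-0.0031,0.02],[0,0,0]],[-1,[0.0673,-0.0031,0.05],[0,0,0]],[-1,[0.0673,-0.0031,0.08],[0,0,0]],[-1,[0.0673,-0.0031,0.1],[0,0,0]],[-1,[0.0673,-0.0031,0.112],[0,0,0]],[-1,[0.0673,-0.0031,0.112],[0,0,0]],[-1,[0.0673,-0.0031,0.112],[0,0,0]],[-1,[0.0673,-0.0031,0.112],[0,0,0]]]'
python3 - <<'E'
from h import *
ims=[]
for n in("scene","side"):
    im=viewer.snapshot(n)[:,:,::-1]
    u,v=(334,212) if n=="scene" else (314,195)
    ims.append(cv2.resize(im[v-40:v+40,u-40:u+40],(400,400),interpolation=cv2.INTER_CUBIC))
o=sensors.get_obs();print(o['tool_pos'],o['force'])
cv2.imwrite("pics/c2.png",np.hstack(ims))
E
```

```text
clock: 4.53
tool_pos: [0.5762, 0.05, 0.0885]
orientation: [-180.0, 0.1, -158.3]
force: [0.9, -0.1, 0.4]
opening: 0.0134
gripper_force: 30.0
[0.57635475 0.05028529 0.08859904] [-0.16235363 -0.14925464  0.12588352]
```

View pics/c2.png

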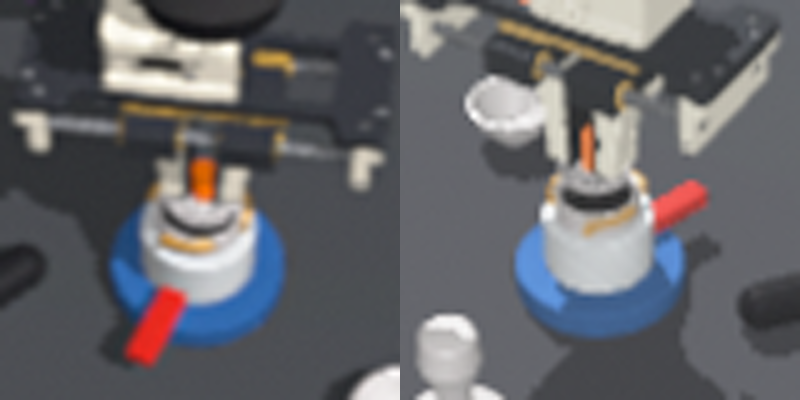

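The two crops show the screen flat, just above the mouth and centred over it. I'll correct by 1 mm and lower it gently.

```bash
python3 -m pendant '[[-1,[0.0013,0.0003,0.002],[0,0,0]],[-1,[0.0013,0.0003,0.004],[0,0,0]],[-1,[0.0013,0.0003,0.006],[0,0,0]],[-1,[0.0013,0.0003,0.008],[0,0,0]],[-1,[0.0013,0.0003,0.0095],[0,0,0]],[-1,[0.0013,0.0003,0.0105],[0,0,0]],[-1,[0.0013,0.0003,0.0105],[0,0,0]]]'
python3 -m pendant '[[-1,[0,0,0.001],[0,0,0]],[-1,[0,0,0.002],[0,0,0]],[-1,[0,0,0.002],[0,0,0]]]'
```

```text
clock: 5.22
tool_pos: [0.5746, 0.0499, 0.0766]
orientation: [-180.0, 0.0, -158.2]
force: [1.7, -1.1, 0.5]
opening: 0.013
gripper_force: 30.0
clock: 5.47
tool_pos: [0.5749, 0.0497, 0.076]
orientation: [-179.9, 0.1, -158.2]
force: [-2.6, -3.0, 10.8]
opening: 0.013
gripper_force: 30.1
```

```bash
python3 -m pendant '[[-1,[0,0,-0.001],[0,0,0]],[-1,[0.0007,-0.0004,-0.001],[0,0,0]],[-1,[0.0007,-0.0004,-0.001],[0,0,0]],[-1,[0.0007,-0.0004,0],[0,0,0]],[-1,[0.0007,-0.0004,0],[0,0,0]]]'
python3 -m pendant '[[-1,[0,0,0.0005],[0,0,0]],[-1,[0,0,0.001],[0,0,0]],[-1,[0,0,0.001],[0,0,0]]]'
```

```text
clock: 5.88
tool_pos: [0.5748, 0.0496, 0.0759]
orientation: [-180.0, 0.1, -158.2]
force: [-1.3, -0.7, 12.2]
opening: 0.0133
gripper_force: 30.1
clock: 6.13
tool_pos: [0.5749, 0.0495, 0.0756]
orientation: [-179.9, 0.1, -158.2]
force: [-3.4, -1.7, 16.1]
opening: 0.0131
gripper_force: 30.2
```

```bash
python3 -m pendant '[[-1,[0,0,-0.0015],[0,0,0]],[-1,[0.0006,0.0001,-0.0015],[0,0,0]],[-1,[0.0006,0.0001,-0.0015],[0,0,0]]]'
python3 -m pendant '[[-1,[0.0005,0,0],[0,0,0]],[-1,[0.0005,0,0],[0,0,0]]]'
python3 -m pendant '[[-1,[0.0005,0,0],[0,0,0]],[-1,[0.0005,0,0],[0,0,0]]]'
```

```text
clock: 6.38
tool_pos: [0.5746, 0.0497, 0.0762]
orientation: [-180.0, 0.2, -158.2]
force: [0.9, -0.2, 7.8]
opening: 0.0126
gripper_force: 30.0
clock: 6.55
tool_pos: [0.5745, 0.0497, 0.0762]
orientation: [-180.0, 0.2, -158.2]
force: [2.0, -0.4, 7.0]
opening: 0.0131
gripper_force: 30.0
clock: 6.72
tool_pos: [0.5744, 0.0497, 0.0763]
orientation: [-180.0, 0.3, -158.2]
force: [4.6, 0.4, 5.4]
opening: 0.0131
gripper_force: 30.0
```

```bash
python3 -m pendant '[[-1,[-0.0007,0,0],[0,0,0]],[-1,[-0.0007,0,-0.0006],[0,0,0]],[-1,[-0.0007,0,-0.0006],[0,0,0]]]'
python3 -m pendant '[[-1,[0,0.0007,0],[0,0,0]],[-1,[0,0.0007,0],[0,0,0]]]'
python3 -m pendant '[[-1,[0,-0.0014,0],[0,0,0]],[-1,[0,-0.0014,0],[0,0,0]]]'
```

```text
clock: 6.97
tool_pos: [0.5743, 0.0496, 0.0764]
orientation: [-180.0, 0.2, -158.2]
force: [3.3, -0.9, 4.1]
opening: 0.0132
gripper_force: 30.0
clock: 7.13
tool_pos: [0.5741, 0.0498, 0.0764]
orientation: [-179.9, 0.1, -158.2]
force: [4.9, -2.9, 4.7]
opening: 0.0128
gripper_force: 30.0
clock: 7.3
tool_pos: [0.5739, 0.0489, 0.0761]
orientation: [180.0, 0.1, -158.2]
force: [2.0, 1.0, 6.2]
opening: 0.013
gripper_force: 30.0
```

```bash
python3 -m pendant '[[-1,[-0.0007,0.0002,-0.0005],[0,0,0]],[-1,[-0.0007,0.0002,-0.0005],[0,0,0]],[-1,[-0.0007,0.0002,-0.0005],[0,0,0]]]'
python3 -m pendant '[[-0.55,[0,0,0],[0,0,0]],[-0.55,[0,0,0],[0,0,0]],[-0.55,[0,0,0],[0,0,0]],[-0.55,[0,0,0],[0,0,0]]]'
python3 - <<'E'
from h import *
ims=[]
for n in("scene","side"):
    im=viewer.snapshot(n)[:,:,::-1]
    u,v=(334,212) if n=="scene" else (314,195)
    ims.append(cv2.resize(im[v-25:v+25,u-25:u+25],(400,400),interpolation=cv2.INTER_CUBIC))
o=sensors.get_obs();print(o['tool_pos'],o['force'])
cv2.imwrite("pics/c3.png",np.hstack(ims))
E
```

```text
clock: 7.55
tool_pos: [0.5739, 0.0491, 0.0763]
orientation: [180.0, 0.0, -158.2]
force: [2.1, 0.6, 4.3]
opening: 0.0129
gripper_force: 30.0
clock: 7.88
tool_pos: [0.5727, 0.0487, 0.0754]
orientation: [180.0, -0.1, -158.3]
force: [0.8, -0.9, -1.0]
opening: 0.0194
gripper_force: 0.0
[0.57312232 0.04877951 0.0757356 ] [ 0.58697918 -0.04404298  0.3341891 ]
```

View pics/c3.png

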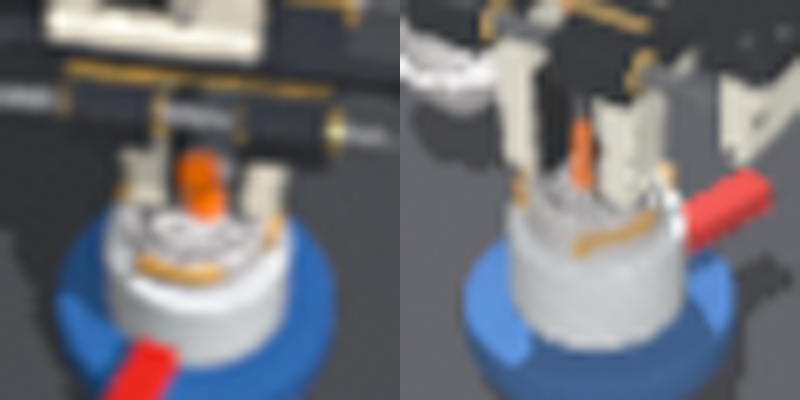

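Crop: the screen is in or on the mouth, and its stem leans slightly. I'll lift off and look from above.

```bash
python3 -m pendant '[[-0.3,[0,0,-0.01],[0,0,0]],[0,[0,0,-0.04],[0,0,0]],[0,[0,0,-0.08],[0,0,0]],[0.2,[-0.03,0,-0.115],[0,0,0]],[0.6,[-0.068,0,-0.12],[0,0,0]],[0.6,[-0.068,0,-0.12],[0,0,0]],[0.6,[-0.068,0,-0.12],[0,0,0]],[0.6,[-0.068,0,-0.12],[0,0,0]]]'
cat > look.py <<'E'
from h import *
import sys
o=sensors.get_obs();p=viewer.camera_params("wrist");im=viewer.snapshot("wrist");hsv=cv2.cvtColor(im,cv2.COLOR_RGB2HSV)
print(o['tool_pos'].round(4))
E=p['extrinsics'];q=E@np.array([.5745,.05,.07,1]);u=int(p['cx']+p['fx']*q[0]/-q[2]);v=int(p['cy']-p['fy']*q[1]/-q[2]);print(u,v)
b=np.zeros(im.shape[:2],np.uint8);cv2.circle(b,(u,v),36,255,-1)
m=cv2.inRange(hsv,(3,120,100),(32,255,255))&b
n,l,s,c=cv2.connectedComponentsWithStats(m)
for i in range(1,n):
    if s[i,4]>20: print(s[i],c[i],ray(p,[c[i]],.085)[0].round(4))
cv2.imwrite(sys.argv[1],cv2.resize(im[max(v-60,0):v+60,max(u-60,0):u+60][:,:,::-1],None,fx=5,fy=5,interpolation=cv2.INTER_CUBIC))
E
python3 look.py pics/w3.png
```

```text
clock: 8.65
tool_pos: [0.6363, 0.0741, 0.1961]
orientation: [180.0, -0.1, -158.2]
force: [0.1, 0.1, -0.6]
opening: 0.0667
gripper_force: 0.0
[0.6363 0.0741 0.1961]
321 115
[289  89  13  15  53] [293.75471698  95.26415094] [0.5679 0.0253 0.085 ]
[311 106  20  18 288] [320.28472222 114.63194444] [0.5738 0.0491 0.085 ]
[299 141  35   9  73] [316.12328767 146.52054795] [0.5975 0.055  0.085 ]
```

View pics/w3.png

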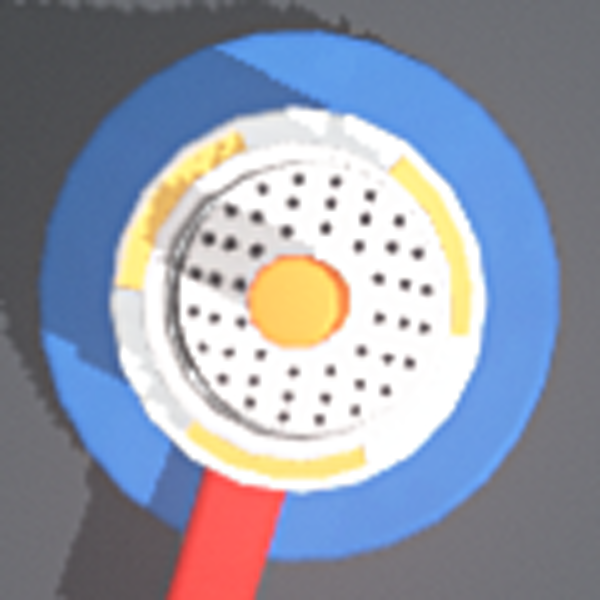

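The crop shows the screen tilted about 8°. The head centre is at crop (298,300), the hole pattern at (312,300) and the stem top at (290,300), so the disk's right edge (+y tool) is on the rim. The camera probably has a y bias, so I'll check it against the screen in hand in w2.

```bash
python3 - <<'E'
from h import *
im=cv2.imread("pics/w2.png")[:,:,::-1].copy();d=np.load("w2.npz");p={k:(float(d[k]) if d[k].ndim==0 else d[k]) for k in d.files if k!='tp'}
tp=d['tp'];zu=tp[2]-.008
hsv=cv2.cvtColor(im,cv2.COLOR_RGB2HSV)
m=cv2.inRange(hsv,(3,150,100),(14,255,255))[238:262,300:345];q=cv2.findNonZero(m)[:,0];print("stem px",q.min(0)+[300,238],q.max(0)+[300,238])
R0=R.from_euler('xyz',[180,0,-158.2],degrees=True)
# disk upper contour: first bright pixel per column rows 205-235
pts=[]
for c in range(290,358,3):
    col=im[200:236,c].sum(1).astype(int); g=np.where(col>330)[0]
    if len(g): pts.append((c,200+g[0]))
w=R0.inv().apply(ray(p,pts,zu+.004)-tp)
A=np.c_[2*w[:,:2],np.ones(len(w))];s=np.linalg.lstsq(A,(w[:,:2]**2).sum(1),rcond=None)[0]
print("disk centre in tool",s[:2],"r",np.sqrt(s[2]+s[0]**2+s[1]**2));print(pts)
# constrained radius
from scipy.optimize import least_squares
print(least_squares(lambda c:np.hypot(w[:,0]-c[0],w[:,1]-c[1])-.021,[0,0],loss='soft_l1',f_scale=5e-4).x)
pw=viewer.camera_params("wrist");o=sensors.get_obs()
print("head now in tool",totool(ray(pw,[(320.6,115)],.06)[0]-o['tool_pos']),"disk",totool(ray(pw,[(261+62.4,115)],.067)[0]-o['tool_pos']),"stemtop",totool(ray(pw,[(261+58,115)],.092)[0]-o['tool_pos']))
E
```

```text
stem px [309 242] [336 253]
disk centre in tool [4.45039524e+02 3.49581969e-01] r 445.01271401748653
[(290, np.int64(200)), (293, np.int64(200)), (296, np.int64(200)), (299, np.int64(200)), (302, np.int64(200)), (305, np.int64(200)), (308, np.int64(200)), (311, np.int64(200)), (314, np.int64(200)), (317, np.int64(200)), (320, np.int64(200)), (323, np.int64(200)), (326, np.int64(200)), (329, np.int64(200)), (332, np.int64(200)), (335, np.int64(200)), (338, np.int64(200)), (341, np.int64(200)), (344, np.int64(200)), (347, np.int64(200)), (350, np.int64(200)), (353, np.int64(200)), (356, np.int64(200))]
[0.00751131 0.00187536]
head now in tool [6.67925079e-02 3.48817790e-05 1.36049406e-01] disk [0.06680555 0.00234255 0.12904997] stemtop [ 0.06685673 -0.00097017  0.10404922]
```

```bash
python3 - <<'E'
from h import *
from scipy.optimize import least_squares
im=cv2.imread("pics/w2.png")[:,:,::-1].copy();d=np.load("w2.npz");p={k:(float(d[k]) if d[k].ndim==0 else d[k]) for k in d.files if k!='tp'}
tp=d['tp'];R0=R.from_euler('xyz',[180,0,-158.2],degrees=True)
pts=[]
for c in range(290,358,3):
    g=np.where(im[195:236,c].sum(1).astype(int)>400)[0]
    if len(g): pts.append((c,195+int(g[0])))
print(pts)
w=R0.inv().apply(ray(p,pts,tp[2]-.008+.003)-tp)
s=least_squares(lambda c:np.hypot(w[:,0]-c[0],w[:,1]-c[1])-.021,[0,0],loss='soft_l1',f_scale=5e-4);print(s.x,s.fun.round(4))
print("stem",R0.inv().apply(ray(p,[(322.5,247)],tp[2]+.012)-tp))
E
```

```text
[(290, 226), (293, 223), (296, 220), (299, 195), (302, 216), (305, 215), (308, 213), (311, 213), (314, 212), (317, 211), (320, 211), (323, 211), (326, 211), (329, 212), (332, 212), (335, 213), (338, 214), (341, 215), (344, 217), (347, 218), (350, 221), (353, 224), (356, 227)]
[0.00011584 0.00158588] [-0.0001 -0.0002 -0.      0.0102  0.     -0.0002  0.0002 -0.0002 -0.0001
  0.0002  0.      0.      0.0001 -0.0002  0.     -0.0001 -0.0001  0.0001
 -0.0001  0.0002 -0.0001 -0.0001  0.    ]
stem [[ 0.00899489  0.00163503 -0.012     ]]
```

The camera reads 1.6 mm too far along tool +y, so the true mouth is at about (0.5749,0.0481). I'll re-grasp the stem there, which pulls it upright and centred.

```bash
python3 -m pendant '[[-0.2,[0.034,-0.001,0.01],[0,0,0]],[-0.2,[0.0668,-0.0016,0.02],[0,0,0]],[-0.2,[0.0668,-0.0016,0.05],[0,0,0]],[-0.2,[0.0668,-0.0016,0.08],[0,0,0]],[-0.2,[0.0668,-0.0016,0.1],[0,0,0]],[-0.2,[0.0668,-0.0016,0.11],[0,0,0]],[-0.2,[0.0668,-0.0016,0.117],[0,0,0]],[-0.2,[0.0668,-0.0016,0.117],[0,0,0]],[-0.2,[0.0668,-0.0016,0.117],[0,0,0]]]'
python3 -m pendant '[[-0.4,[0,0,0],[0,0,0]],[-0.5,[0,0,0],[0,0,0]],[-0.6,[0,0,0],[0,0,0]],[-1,[0,0,0],[0,0,0]],[-1,[0,0,0],[0,0,0]],[-1,[0,0,0],[0,0,0]]]'
```

```text
clock: 9.45
tool_pos: [0.5758, 0.0479, 0.0799]
orientation: [-180.0, 0.0, -158.2]
force: [0.2, 0.0, 0.0]
opening: 0.0353
gripper_force: 0.0
clock: 9.95
tool_pos: [0.5758, 0.0481, 0.0797]
orientation: [-180.0, 0.1, -158.2]
force: [-0.1, -0.2, 1.9]
opening: 0.0133
gripper_force: 29.6
```

```bash
python3 -m pendant '[[-1,[0.0008,0.0003,0],[0,0,0]],[-1,[0.0008,0.0003,0.001],[0,0,0]],[-1,[0.0008,0.0003,0.002],[0,0,0]],[-1,[0.0008,0.0003,0.002],[0,0,0]]]'
python3 -m pendant '[[-1,[0,0,0.001],[0,0,0]],[-1,[0,0,0.002],[0,0,0]],[-1,[0,0,0.002],[0,0,0]]]'
```

```text
clock: 10.28
tool_pos: [0.5754, 0.0479, 0.0779]
orientation: [-180.0, 0.1, -158.2]
force: [3.2, -1.6, 0.5]
opening: 0.0131
gripper_force: 29.4
clock: 10.53
tool_pos: [0.5757, 0.0479, 0.076]
orientation: [-180.0, 0.1, -158.2]
force: [2.4, -1.3, 7.2]
opening: 0.013
gripper_force: 29.5
```

```bash
python3 -m pendant '[[-1,[-0.0008,0,0],[0,0,0]],[-1,[-0.0008,0,0],[0,0,0]]]'
python3 -m pendant '[[-1,[0,0,0.0008],[0,0,0]],[-1,[0,0,0.0008],[0,0,0]]]'
```

```text
clock: 10.7
tool_pos: [0.5759, 0.048, 0.0759]
orientation: [-180.0, 0.0, -158.2]
force: [1.1, -3.0, 7.6]
opening: 0.013
gripper_force: 29.5
clock: 10.87
tool_pos: [0.5759, 0.0479, 0.0752]
orientation: [-180.0, 0.1, -158.2]
force: [1.2, -1.4, 8.3]
opening: 0.013
gripper_force: 29.5
```

The stiffness is now about 1.2 N/mm, so the screen is on the gasket. Next: ease off, release and look.

```bash
python3 -m pendant '[[-1,[0,0,-0.002],[0,0,0]],[-1,[0,0,-0.003],[0,0,0]],[-0.7,[0,0,-0.003],[0,0,0]],[-0.6,[0,0,-0.003],[0,0,0]],[-0.4,[0,0,-0.003],[0,0,0]],[-0.4,[0,0,-0.003],[0,0,0]]]'
python3 -m pendant '[[-0.3,[0,0,-0.02],[0,0,0]],[0,[0,0,-0.05],[0,0,0]],[0,[0,0,-0.09],[0,0,0]],[0.2,[-0.03,0,-0.115],[0,0,0]],[0.6,[-0.068,0.003,-0.117],[0,0,0]],[0.6,[-0.068,0.003,-0.117],[0,0,0]],[0.6,[-0.068,0.003,-0.117],[0,0,0]],[0.6,[-0.068,0.003,-0.117],[0,0,0]]]'
python3 look.py pics/w4.png
```

```text
clock: 11.37
tool_pos: [0.5745, 0.0482, 0.0768]
orientation: [180.0, -0.1, -158.3]
force: [0.7, 0.1, -0.7]
opening: 0.0241
gripper_force: 0.0
clock: 12.03
tool_pos: [0.6365, 0.0762, 0.1933]
orientation: [180.0, -0.1, -158.2]
force: [-0.2, -0.1, 0.4]
opening: 0.0688
gripper_force: 0.0
[0.6365 0.0762 0.1933]
318 114
[309 105  18  18 249] [317.85542169 113.24096386] [0.5736 0.0491 0.085 ]
[297 140  34   9  68] [312.69117647 145.67647059] [0.5977 0.0544 0.085 ]
```

View pics/w4.png

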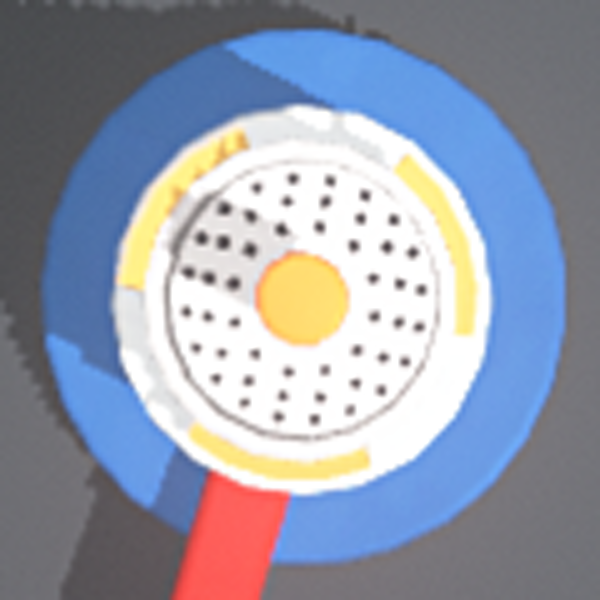

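The screen lies flat and concentric in the mouth: stem top at crop (303,300) on the disk centre, with an even gap all round. Now over to the ring, unwinding the wrist so there's room to turn clockwise.

```bash
python3 -m pendant '[[0.7,[0.015,0.024,-0.01],[0,0,-7]],[0.7,[0.03,0.048,-0.01],[0,0,-14]],[0.7,[0.045,0.072,-0.01],[0,0,-21]],[0.7,[0.06,0.096,-0.01],[0,0,-28]],[0.7,[0.075,0.12,-0.01],[0,0,-35]],[0.7,[0.09,0.144,-0.01],[0,0,-42]],[0.7,[0.105,0.168,-0.01],[0,0,-49]],[0.7,[0.12,0.192,-0.01],[0,0,-56]],[0.7,[0.126,0.204,-0.01],[0,0,-63]],[0.7,[0.126,0.204,-0.01],[0,0,-70]]]'
python3 -m pendant '[[0.7,[0,0,0],[0,0,-7]],[0.7,[0,0,0],[0,0,-14]],[0.7,[0,0,0],[0,0,-21]],[0.7,[0,0,0],[0,0,-28]],[0.7,[0,0,0],[0,0,-35]],[0.7,[0,0,0],[0,0,-42]],[0.7,[0,0,0],[0,0,-49]],[0.7,[0,0,0],[0,0,-56]],[0.7,[0,0,0],[0,0,-63]],[0.7,[0,0,0],[0,0,-70]]]'
python3 -m pendant '[[0.7,[0,0,0],[0,0,-7]],[0.7,[0,0,0],[0,0,-10]],[0.7,[0,0,0],[0,0,-10]],[0.7,[0,0,0],[0,0,-10]]]'
cat > ringlook.py <<'E'
from h import *
o=sensors.get_obs();p=viewer.camera_params("wrist");im=viewer.snapshot("wrist");hsv=cv2.cvtColor(im,cv2.COLOR_RGB2HSV)
cv2.imwrite("pics/w5.png",im[:,:,::-1])
print(o['tool_pos'],o['joint_pos'].round(1),o['orientation'].round(1))
def fit(m,z,n):
    h=cv2.convexHull(cv2.findNonZero(m));e=cv2.fitEllipse(h);c=ray(p,[e[0]],z)[0]
    r=np.linalg.norm(ray(p,h[:,0],z)[:,:2]-c[:2],axis=1)
    print(n,np.round(e[0],1),np.round(e[1],1),c.round(4),"r",r.mean().round(4),r.std().round(4),"tool",totool(c-o['tool_pos']).round(4),"corrected y -.0016")
m=cv2.inRange(hsv,(3,100,60),(20,255,255));m[:100]=0;m[250:]=0
n,l,s,c=cv2.connectedComponentsWithStats(m);i=1+s[1:,4].argmax();print(s[i])
m=(l==i).astype(np.uint8)*255;fit(m,.012,"skirt")
x,y,w,h=s[i,:4];b=np.zeros_like(m);b[max(y-8,0):y+h+8,x-8:x+w+8]=255
m2=cv2.inRange(hsv,(0,0,170),(179,50,255))&b
n,l,s,c=cv2.connectedComponentsWithStats(m2);i=1+s[1:,4].argmax();print(s[i]);fit((l==i).astype(np.uint8)*255,.036,"collar")
E
python3 ringlook.py
```

```text
clock: 12.92
tool_pos: [0.4422, 0.2194, 0.2047]
orientation: [180.0, 0.0, -87.8]
force: [0.7, 0.4, 0.1]
opening: 0.0745
gripper_force: 0.0
clock: 13.75
tool_pos: [0.4439, 0.218, 0.2042]
orientation: [180.0, 0.0, -17.9]
force: [-0.2, 0.7, -0.2]
opening: 0.0747
gripper_force: 0.0
clock: 14.08
tool_pos: [0.4441, 0.2183, 0.2043]
orientation: [180.0, 0.0, -8.4]
force: [-0.6, 0.3, 0.0]
opening: 0.0746
gripper_force: 0.0
[0.44414338 0.21828854 0.20434234] [ 49.    4.4 -23.4  -0.  -62.2  32.7] [180.    0.   -8.4]
[ 289  147   65   65 1201]
skirt [320.6 178.8] [64.8 65. ] [0.4421 0.221  0.012 ] r 0.0338 0.0006 tool [-0.0024 -0.0024  0.1923] corrected y -.0016
[ 295  157   52   53 1256]
collar [320.7 182.9] [51.3 52.1] [0.4425 0.2208 0.036 ] r 0.0251 0.0004 tool [-0.002  -0.0022  0.1683] corrected y -.0016
```

```bash
python3 -m pendant '[[0.7,[-0.002,-0.0038,0.035],[0,0,0]],[0.7,[-0.002,-0.0038,0.07],[0,0,0]],[0.7,[-0.002,-0.0038,0.11],[0,0,0]],[0.7,[-0.002,-0.0038,0.145],[0,0,0]],[0.7,[-0.002,-0.0038,0.17],[0,0,0]],[0.7,[-0.002,-0.0038,0.181],[0,0,0]],[0.7,[-0.002,-0.0038,0.1855],[0,0,0]],[0.7,[-0.002,-0.0038,0.1855],[0,0,0]],[0.5,[-0.002,-0.0038,0.1855],[0,0,0]],[0.3,[-0.002,-0.0038,0.1855],[0,0,0]]]'
python3 -m pendant '[[0,[0,0,0],[0,0,0]],[-0.5,[0,0,0],[0,0,0]],[-0.5,[0,0,0],[0,0,0]],[-0.5,[0,0,0],[0,0,0]],[-0.5,[0,0,0],[0,0,0]]]'
```

```text
clock: 14.97
tool_pos: [0.4439, 0.2236, 0.0201]
orientation: [-179.9, -0.1, -8.3]
force: [-0.2, -0.2, -0.0]
opening: 0.066
gripper_force: 0.0
clock: 15.38
tool_pos: [0.4435, 0.2231, 0.0197]
orientation: [-180.0, -0.0, -8.2]
force: [-2.1, -1.2, 6.6]
opening: 0.0479
gripper_force: 30.0
```

```bash
python3 -m pendant '[[0.2,[0,0,0],[0,0,0]],[0.2,[-0.0009,0,0],[0,0,0]],[0.2,[-0.0009,0,0],[0,0,0]],[0.2,[-0.0009,0,0],[0,0,0]],[0,[-0.0009,0,0],[0,0,0]],[-0.5,[-0.0009,0,0],[0,0,0]],[-0.5,[-0.0009,0,0],[0,0,0]],[-0.5,[-0.0009,0,0],[0,0,0]],[-0.5,[-0.0009,0,0],[0,0,0]]]'
python3 -m pendant '[[-0.5,[0,0,-0.03],[0,0,0]],[-0.5,[0,0,-0.07],[0,0,0]],[-0.5,[0,0,-0.11],[0,0,0]],[-0.5,[0,0,-0.14],[0,0,0]],[-0.5,[0,0,-0.145],[0,0,0]],[-0.5,[0,0,-0.145],[0,0,0]]]'
python3 - <<'E'
from h import *
o=sensors.get_obs();print(o['joint_pos'].round(1));m=np.array([.5745,.0479])
print(totool(np.r_[m,.1]-o['tool_pos']))
E
```

```text
clock: 16.13
tool_pos: [0.4423, 0.2231, 0.0189]
orientation: [180.0, 0.0, -8.2]
force: [-0.1, 0.2, 0.2]
opening: 0.0477
gripper_force: 30.0
clock: 16.63
tool_pos: [0.4433, 0.224, 0.1662]
orientation: [-179.8, -0.2, -8.2]
force: [0.3, 0.6, -1.6]
opening: 0.0478
gripper_force: 30.0
[ 49.5   6.4 -26.6   0.  -56.7  32.2]
[0.15493032 0.15579579 0.06597203]
```

```bash
python3 -m pendant '[[-0.5,[0.025,0.025,0],[0,0,0]],[-0.5,[0.05,0.05,0],[0,0,0]],[-0.5,[0.075,0.075,0],[0,0,0]],[-0.5,[0.1,0.1,0],[0,0,0]],[-0.5,[0.125,0.125,0],[0,0,0]],[-0.5,[0.145,0.146,0],[0,0,0]],[-0.5,[0.155,0.156,0],[0,0,0]],[-0.5,[0.155,0.156,0],[0,0,0]],[-0.5,[0.155,0.156,0],[0,0,0]],[-0.5,[0.155,0.156,0],[0,0,0]]]'
python3 - <<'E'
from h import *
o=sensors.get_obs();print(o['joint_pos'].round(1),o['tool_pos'])
print(totool(np.r_[.5745,.0479,.096]-o['tool_pos']))
E
```

```text
clock: 17.47
tool_pos: [0.5724, 0.0465, 0.1623]
orientation: [179.9, 0.1, -8.3]
force: [0.0, 0.4, -1.1]
opening: 0.0474
gripper_force: 30.0
[ 24.1  14.1 -17.3  -0.  -58.7  57.6] [0.57237915 0.04651999 0.16232278]
[ 0.00206138 -0.00173529  0.06631631]
```

```bash
python3 -m pendant '[[-0.5,[0.002,-0.0017,0.02],[0,0,0]],[-0.5,[0.002,-0.0017,0.04],[0,0,0]],[-0.5,[0.002,-0.0017,0.055],[0,0,0]],[-0.5,[0.002,-0.0017,0.066],[0,0,0]],[-0.5,[0.002,-0.0017,0.066],[0,0,0]],[-0.5,[0.002,-0.0017,0.066],[0,0,0]]]'
```

```text
clock: 17.97
tool_pos: [0.5752, 0.0484, 0.0977]
orientation: [180.0, 0.1, -8.2]
force: [0.7, -0.2, -0.4]
opening: 0.0473
gripper_force: 30.0
```

```bash
python3 -m pendant '[[-0.5,[-0.0006,0.0004,0.002],[0,0,0]],[-0.5,[-0.0006,0.0004,0.004],[0,0,0]],[-0.5,[-0.0006,0.0004,0.006],[0,0,0]],[-0.5,[-0.0006,0.0004,0.007],[0,0,0]],[-0.5,[-0.0006,0.0004,0.007],[0,0,0]]]'
python3 -m pendant '[[-0.5,[0,0,0.001],[0,0,0]],[-0.5,[0,0,0.002],[0,0,0]],[-0.5,[0,0,0.003],[0,0,0]],[-0.5,[0,0,0.003],[0,0,0]]]'
```

```text
clock: 18.38
tool_pos: [0.575, 0.0476, 0.091]
orientation: [-180.0, -0.0, -8.2]
force: [0.3, -0.4, -1.3]
opening: 0.0475
gripper_force: 30.0
clock: 18.72
tool_pos: [0.5749, 0.0475, 0.0877]
orientation: [180.0, 0.0, -8.2]
force: [0.5, -1.0, -1.5]
opening: 0.0476
gripper_force: 30.0
```

```bash
python3 -m pendant '[[-0.5,[0,0,0.001],[0,0,0]],[-0.5,[0,0,0.0015],[0,0,0]],[-0.5,[0,0,0.0015],[0,0,0]]]'
python3 -m pendant '[[-0.5,[0,0,0.001],[0,0,0]],[-0.5,[0,0,0.0015],[0,0,0]],[-0.5,[0,0,0.0015],[0,0,0]]]'
```

```text
clock: 18.97
tool_pos: [0.5749, 0.0476, 0.0863]
orientation: [180.0, 0.0, -8.2]
force: [0.2, -1.4, -1.3]
opening: 0.0474
gripper_force: 30.0
clock: 19.22
tool_pos: [0.5749, 0.0476, 0.0848]
orientation: [180.0, 0.0, -8.2]
force: [-0.1, 0.4, -0.4]
opening: 0.0479
gripper_force: 30.0
```

```bash
python3 -m pendant '[[-0.5,[0,0,0.0007],[0,0,0]],[-0.5,[0,0,0.0012],[0,0,0]],[-0.5,[0,0,0.0012],[0,0,0]]]'
python3 -m pendant '[[-0.5,[0,0,0.0007],[0,0,0]],[-0.5,[0,0,0.0012],[0,0,0]],[-0.5,[0,0,0.0012],[0,0,0]]]'
```

```text
clock: 19.47
tool_pos: [0.5753, 0.0476, 0.0842]
orientation: [-180.0, -0.0, -8.2]
force: [-1.0, 0.1, 3.5]
opening: 0.0474
gripper_force: 30.0
clock: 19.72
tool_pos: [0.5754, 0.0476, 0.0838]
orientation: [-180.0, -0.1, -8.2]
force: [-3.9, -0.1, 10.9]
opening: 0.0474
gripper_force: 30.0
```

Hard contact about 4.5 mm below the rim means the pins are on the ribs near their low end. I'll lighten the push and feel clockwise.

```bash
python3 -m pendant '[[-0.5,[0,0,-0.0006],[0,0,0]],[-0.5,[0,0,-0.0006],[0,0,3]],[-0.5,[0,0,-0.0006],[0,0,6]],[-0.5,[0,0,-0.0006],[0,0,6]]]'
python3 -m pendant '[[-0.5,[0,0,0],[0,0,3]],[-0.5,[0,0,0],[0,0,6]],[-0.5,[0,0,0],[0,0,6]]]'
python3 -m pendant '[[-0.5,[0,0,0],[0,0,3]],[-0.5,[0,0,0],[0,0,6]],[-0.5,[0,0,0],[0,0,6]]]'
```

```text
clock: 20.05
tool_pos: [0.5756, 0.0478, 0.0836]
orientation: [-180.0, -0.1, -14.4]
force: [0.3, 1.0, 2.4]
opening: 0.0475
gripper_force: 30.0
clock: 20.3
tool_pos: [0.5748, 0.0479, 0.0829]
orientation: [-180.0, 0.0, -20.3]
force: [-0.7, 1.3, 1.6]
opening: 0.0471
gripper_force: 30.0
clock: 20.55
tool_pos: [0.575, 0.0479, 0.0829]
orientation: [-180.0, 0.0, -26.2]
force: [-0.3, 1.8, 0.5]
opening: 0.0474
gripper_force: 30.0
```

```bash
python3 -m pendant '[[-0.5,[0,0,0.001],[0,0,0]],[-0.5,[0,0,0.0015],[0,0,0]],[-0.5,[0,0,0.0015],[0,0,0]]]'
python3 -m pendant '[[-0.5,[0,0,0.001],[0,0,0]],[-0.5,[0,0,0.0018],[0,0,0]],[-0.5,[0,0,0.0018],[0,0,0]]]'
```

```text
clock: 20.8
tool_pos: [0.5751, 0.0478, 0.0817]
orientation: [-180.0, -0.0, -26.1]
force: [-1.6, 2.6, 2.4]
opening: 0.0474
gripper_force: 30.0
clock: 21.05
tool_pos: [0.5751, 0.0478, 0.0799]
orientation: [-180.0, -0.0, -26.2]
force: [-1.4, 3.3, 4.7]
opening: 0.0475
gripper_force: 30.0
```

In the gap and pressed to about 9 mm with soft spring force. Now turning clockwise.

```bash
cat > s.py <<'E'
from plant import sensors
o=sensors.get_obs();print('mom',o['moment'].round(2),'j6',o['joint_pos'][5].round(1))
E
python3 -m pendant '[[-0.5,[0,0,0],[0,0,6]],[-0.5,[0,0,0],[0,0,12]],[-0.5,[0,0,0],[0,0,18]],[-0.5,[0,0,0],[0,0,18]]]'; python3 s.py
python3 -m pendant '[[-0.5,[0,0,0],[0,0,6]],[-0.5,[0,0,0],[0,0,12]],[-0.5,[0,0,0],[0,0,18]],[-0.5,[0,0,0],[0,0,18]]]'; python3 s.py
```

```text
clock: 21.38
tool_pos: [0.576, 0.0482, 0.0803]
orientation: [-179.9, -0.1, -44.5]
force: [-0.6, 4.5, 5.2]
opening: 0.0475
gripper_force: 30.0
mom [ 1.63  0.18 -0.  ] j6 21.4
clock: 21.72
tool_pos: [0.5761, 0.048, 0.0803]
orientation: [-179.9, -0.0, -62.3]
force: [1.7, 2.9, 4.7]
opening: 0.0478
gripper_force: 30.0
mom [ 1.07 -0.62 -0.06] j6 3.6
```

```bash
python3 -m pendant '[[-0.5,[0,0,0],[0,0,5]],[-0.5,[0,0,0],[0,0,10]],[-0.5,[0,0,0],[0,0,15]],[-0.5,[0,0,0],[0,0,15]]]'; python3 s.py
python3 -m pendant '[[-0.5,[0,0,0.0002],[0,0,5]],[-0.5,[0,0,0.0004],[0,0,10]],[-0.5,[0,0,0.0006],[0,0,15]],[-0.5,[0,0,0.0006],[0,0,15]]]'; python3 s.py
```

```text
clock: 22.05
tool_pos: [0.5766, 0.0486, 0.0804]
orientation: [-179.8, 0.0, -77.1]
force: [2.1, 6.2, 4.2]
opening: 0.0472
gripper_force: 30.0
mom [ 2.24 -0.63  0.02] j6 -11.3
clock: 22.38
tool_pos: [0.5767, 0.0485, 0.0797]
orientation: [-179.8, 0.1, -92.1]
force: [2.7, 5.3, 3.3]
opening: 0.0475
gripper_force: 30.0
mom [ 1.95 -1.11 -0.1 ] j6 -26.3
```

```bash
python3 -m pendant '[[-0.5,[-0.0007,-0.0004,0.0002],[0,0,5]],[-0.5,[-0.0007,-0.0004,0.0005],[0,0,10]],[-0.5,[-0.0007,-0.0004,0.0007],[0,0,15]],[-0.5,[-0.0007,-0.0004,0.0007],[0,0,15]]]'; python3 s.py
python3 -m pendant '[[-0.5,[0,0,0.0002],[0,0,4]],[-0.5,[0,0,0.0004],[0,0,8]],[-0.5,[0,0,0.0004],[0,0,8]]]'; python3 s.py
```

```text
clock: 22.72
tool_pos: [0.5769, 0.0488, 0.079]
orientation: [-179.9, 0.1, -107.1]
force: [3.5, 4.2, 3.6]
opening: 0.0478
gripper_force: 30.0
mom [ 1.43 -1.26 -0.07] j6 -41.3
clock: 22.97
tool_pos: [0.5772, 0.0489, 0.0786]
orientation: [-179.9, 0.1, -115.0]
force: [5.5, 3.9, 2.6]
opening: 0.0479
gripper_force: 30.0
mom [ 1.55 -1.6  -0.15] j6 -49.2
```

```bash
for i in 1; do python3 -m pendant '[[-0.5,[0,0,0.0001],[0,0,3]],[-0.5,[0,0,0.0002],[0,0,6]],[-0.5,[0,0,0.0002],[0,0,6]]]'; python3 s.py; done
python3 -m pendant '[[-0.5,[0,0,0.0001],[0,0,3]],[-0.5,[0,0,0.0002],[0,0,6]],[-0.5,[0,0,0.0002],[0,0,6]]]'; python3 s.py
```

```text
clock: 23.22
tool_pos: [0.5772, 0.049, 0.0784]
orientation: [-179.9, 0.1, -120.9]
force: [5.4, 4.7, 1.5]
opening: 0.0475
gripper_force: 30.0
mom [ 1.66 -1.66  0.1 ] j6 -55.2
clock: 23.47
tool_pos: [0.5771, 0.049, 0.0784]
orientation: [-179.9, 0.1, -126.8]
force: [4.0, 3.9, 2.6]
opening: 0.0477
gripper_force: 30.0
mom [ 1.61 -1.44  0.78] j6 -61.1
```

```bash
python3 -m pendant '[[-0.5,[0,0,0],[0,0,3]],[-0.5,[0,0,0],[0,0,5]],[-0.5,[0,0,0],[0,0,5]]]'; python3 s.py
```

```text
clock: 23.72
tool_pos: [0.576, 0.0478, 0.0782]
orientation: [-179.9, -0.0, -131.8]
force: [1.5, -0.2, 5.8]
opening: 0.0479
gripper_force: 30.0
mom [-0.19 -0.62  0.88] j6 -66.1
```

Torque plateaus at the firm stop with the edge 10.5 mm down, so the ring is home. Releasing, lifting and checking.

```bash
python3 -m pendant '[[-0.5,[0,0,-0.0008],[0,0,-1]],[0.2,[0,0,-0.0008],[0,0,-1]],[0.4,[0,0,-0.0008],[0,0,-1]],[0.6,[0,0,-0.0008],[0,0,-1]],[0.7,[0,0,-0.0008],[0,0,-1]],[0.7,[0,0,-0.005],[0,0,-1]],[0.7,[0,0,-0.03],[0,0,-1]],[0.7,[0,0,-0.07],[0,0,-1]],[0.7,[-0.03,0,-0.1],[0,0,-1]],[0.7,[-0.065,0,-0.12],[0,0,-1]]]'
python3 -m pendant '[[0.7,[0,0,0],[0,0,0]],[0.7,[0,0,0],[0,0,0]],[0.7,[0,0,0],[0,0,0]]]'
python3 - <<'E'
from h import *
o=sensors.get_obs();p=viewer.camera_params("wrist");im=viewer.snapshot("wrist")
E=p['extrinsics'];q=E@np.array([.5747,.048,.08,1]);u=int(p['cx']+p['fx']*q[0]/-q[2]);v=int(p['cy']-p['fy']*q[1]/-q[2]);print(u,v,o['tool_pos'])
w=im[max(v-55,0):max(v-55,0)+110,u-55:u+55][:,:,::-1];sd=viewer.snapshot("side")[:,:,::-1][170:225,287:342]
cv2.imwrite("pics/fin.png",np.hstack([cv2.resize(x,(400,400),interpolation=cv2.INTER_CUBIC) for x in(w,sd)]))
E
```

```text
clock: 24.55
tool_pos: [0.6194, 0.0958, 0.2025]
orientation: [-179.9, 0.2, -131.3]
force: [1.6, 0.1, 1.1]
opening: 0.0746
gripper_force: 0.0
clock: 24.8
tool_pos: [0.6183, 0.0964, 0.1972]
orientation: [179.9, -0.1, -131.2]
force: [-0.3, -0.1, -0.7]
opening: 0.0745
gripper_force: 0.0
320 115 [0.6183226  0.09636076 0.1971581 ]
```

View pics/fin.png

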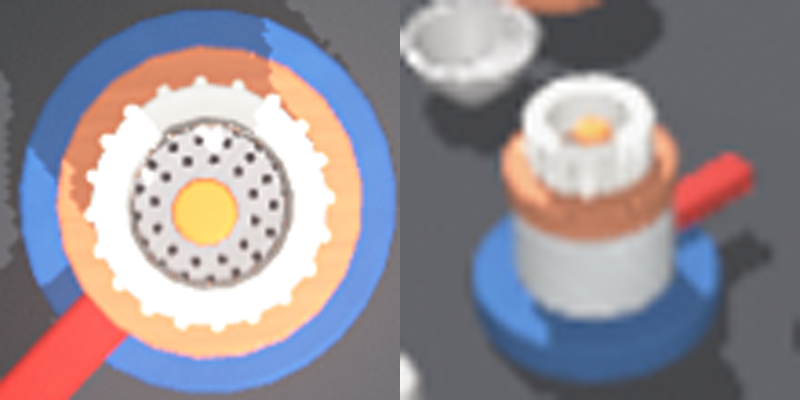

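The final view shows the ring level and concentric with the foot (ring centre (210,201), foot centre (208,200)), with the screen flat inside it. Handing in.

```bash
python3 -c "
from plant import workorder;print(workorder.close_job())"
```

```text
the job is handed in; nothing more can be done
None
```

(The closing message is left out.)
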